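# Feel-test the rubber machine mounts and fit the sound pair

### The arm

A 7-joint arm with a two-finger parallel gripper is mounted at the origin on the work surface. World frame = base frame: x ahead of the robot, y to its left, z up, the work surface at z = 0. Lengths are in m, angles in rad, forces in N, time in s.
With the tool pointing down it reaches from about 0.425 to 0.825 m from the base axis. Payload 3.6 kg.
Tool frame: the origin (TCP) lies midway between the tips of the shut fingers; the grasp point (between the pads) lies 19 mm behind it; z points along the fingers, x is the direction in which the jaws open and shut, and the axes are right-handed (so a half turn about z gives the same grasp; the last joint's range is limited). The gripper opens to 93 mm and grips with 3 to 60 N. Pads are 15 mm wide; open, the fingers measure 128 mm over their backs; the gripper's body (75 mm by 188 mm) begins 65 mm behind the grasp point.
Start: joints at [1.077, 0.615, -0.013, 1.423, 0.008, 1.103, -0.04], TCP at [0.293, -0.58, 0.191] pointing down, gripper open.
Joint ranges: [-3.12, 3.12], [-0.3, 2.06], [-1.34, 1.32], [0.26, 2.42], [-1.36, 4.5], [0.01, 1.98], [-2.84, 2.84]. Speed limits (rad/s): [2.79, 2.79, 3.14, 3.14, 3.14, 3.14, 3.14].

### API

Orientations are given as a unit quaternion [x, y, z, w].
In Python, from bench import ctrl, eoat, vision, ticket gives the robot as it stands. Calls block until the motion is done:
- ctrl.movep(position, orientation): joint-space move of the TCP to a pose.
- ctrl.movel(position, attitude=None, speed=0.15, max_force=None): straight line of the TCP; attitude=None keeps the orientation; speed is the mean speed in m/s. With max_force (N) it stops when the force on the tool has changed by that much, and returns True; else False.
- ctrl.set_joints(angles): joint-space move.
- eoat.set_gripper(opening): finger opening in m; the grip force is fixed at half the most; returns when the fingers have stopped.
- ctrl.sleep(seconds).
- ctrl.ik(position, orientation): joint angles nearest the present ones, or None.
- vision.capture(name): name is "scene" or "top" or "wrist"; returns the picture (420x560x3 uint8, red, green, blue); there is no depth.
- vision.get_calibration(name): a dict with "camera_matrix" (3x3 intrinsics, pixels), "k1" (the pictures are not rectified: a ray, as slopes to the right and down, at radius r is drawn at 1 + k1 r^2 times it, then the intrinsics apply), "view" (4x4, takes a point from world to camera coordinates); the wrist camera has in their place "T_tool_cam" (4x4, takes a point from camera to tool coordinates, whose origin is the TCP and whose axes are the tool frame's). Camera axes: x right, y down, z forward; pixel columns grow to the right and rows downward; lengths in m; the calibration is good to about 2 mm. A picture is of the moment at which its call begins: read the wrist's pose just before it. get_calibration takes no time and is no camera call.
A pose or a line that the arm cannot do raises ctrl.PlanningError and nothing moves.
- ticket.finish_job(): hands the job in, once; it reports no verdict.
Readings, each from a call of its own:
- ctrl.read_time_s(): time.
- ctrl.read_joint_pos(): joint angles.
- ctrl.read_joint_velocities(): joint speeds.
- ctrl.read_tau(): joint torques, N m.
- ctrl.read_eef_pos(): TCP position.
- ctrl.read_ee_rot(): TCP orientation.
- ctrl.read_ft_force(): force on the tool from outside, world axes, zero at the start.
- ctrl.read_ft_torque(): the same for the moment, N m.
- ctrl.read_grip_width(): finger opening in m.
Only numpy, scipy, OpenCV 4.12 (cv2) and the standard library are available. Lean on these libraries where they do the work, as an engineer would, in place of code of your own. Each camera call takes 0.05 s, during which the arm holds its last target.

### The job

Work along the row of rubber mounts in the tray from the end nearest you, pressing each one's cap straight down about 6 mm for a moment (never squash it solid) to feel which two are still firm and which two have perished and give easily. Stand the two firm ones upright in the two cups of the machine cross-member, one in each, and leave the two soft ones standing at their places in the tray. Let go of everything and leave the rest of the cart as it is.

Things in the scene. Friction and masses are not known exactly. Their poses are not given: they have to be found in the camera images.
- mount_a_mid (a point): one of four look-alike upright rubber machine mounts: black rubber column with steel base disc and steel cap disc, 40 mm across, 70 mm tall, 0.17 kg. This point: on its axis, 35 mm above its foot and 35 mm below the cap's top face; z up. Grip the column below the black shoulder (0 to 48 mm above the foot); the cap and shoulder sink when pressed. Two of the four are perished: only the feel tells.
- mount_b_mid (a point): one of four look-alike upright rubber machine mounts: black rubber column with steel base disc and steel cap disc, 40 mm across, 70 mm tall, 0.17 kg. This point: on its axis, 35 mm above its foot and 35 mm below the cap's top face; z up. Grip the column below the black shoulder (0 to 48 mm above the foot); the cap and shoulder sink when pressed. Two of the four are perished: only the feel tells.
- mount_c_mid (a point): one of four look-alike upright rubber machine mounts: black rubber column with steel base disc and steel cap disc, 40 mm across, 70 mm tall, 0.17 kg. This point: on its axis, 35 mm above its foot and 35 mm below the cap's top face; z up. Grip the column below the black shoulder (0 to 48 mm above the foot); the cap and shoulder sink when pressed. Two of the four are perished: only the feel tells.
- mount_d_mid (a point): one of four look-alike upright rubber machine mounts: black rubber column with steel base disc and steel cap disc, 40 mm across, 70 mm tall, 0.17 kg. This point: on its axis, 35 mm above its foot and 35 mm below the cap's top face; z up. Grip the column below the black shoulder (0 to 48 mm above the foot); the cap and shoulder sink when pressed. Two of the four are perished: only the feel tells.
- mount_a_cap (a joint): how far the cap of mount_a is pressed down, in m: 0 = up, 0.012 = solid. Springs back (let go, it rests within 0.6 mm of 0). With the cap 6 mm down a sound mount pushes back with 12 to 13 N, a perished one with 4 to 5 N (in proportion at other depths).
- mount_b_cap (a joint): how far the cap of mount_b is pressed down, in m: 0 = up, 0.012 = solid. Springs back (let go, it rests within 0.6 mm of 0). With the cap 6 mm down a sound mount pushes back with 12 to 13 N, a perished one with 4 to 5 N (in proportion at other depths).
- mount_c_cap (a joint): how far the cap of mount_c is pressed down, in m: 0 = up, 0.012 = solid. Springs back (let go, it rests within 0.6 mm of 0). With the cap 6 mm down a sound mount pushes back with 12 to 13 N, a perished one with 4 to 5 N (in proportion at other depths).
- mount_d_cap (a joint): how far the cap of mount_d is pressed down, in m: 0 = up, 0.012 = solid. Springs back (let go, it rests within 0.6 mm of 0). With the cap 6 mm down a sound mount pushes back with 12 to 13 N, a perished one with 4 to 5 N (in proportion at other depths).
- row_1 (a point): place 1 of the row, counted from the end nearest the robot, in the shallow steel tray (250 x 100 mm, rim 12 mm high); a point on its floor, 3 mm above the work surface. Places are 60 mm apart; x runs along the row away from the robot, z up. A mount stands within 6 mm of each place at the start; which stands where varies.
- row_2 (a point): place 2 of the row, counted from the end nearest the robot, in the shallow steel tray (250 x 100 mm, rim 12 mm high); a point on its floor, 3 mm above the work surface. Places are 60 mm apart; x runs along the row away from the robot, z up. A mount stands within 6 mm of each place at the start; which stands where varies.
- row_3 (a point): place 3 of the row, counted from the end nearest the robot, in the shallow steel tray (250 x 100 mm, rim 12 mm high); a point on its floor, 3 mm above the work surface. Places are 60 mm apart; x runs along the row away from the robot, z up. A mount stands within 6 mm of each place at the start; which stands where varies.
- row_4 (a point): place 4 of the row, counted from the end nearest the robot, in the shallow steel tray (250 x 100 mm, rim 12 mm high); a point on its floor, 3 mm above the work surface. Places are 60 mm apart; x runs along the row away from the robot, z up. A mount stands within 6 mm of each place at the start; which stands where varies.
- cup_1 (a point): centre of the floor of the near mount cup (ring 7 mm high, 50 mm inside, 60 outside) on the cross-member, a grey channel 260 x 80 mm whose top face, the cups' floor, is 40 mm above the work surface. x along the channel, z up. Cups 180 mm apart; midway stands a bracket plate (8 mm along x, 60 across, top 68 mm above the cup floors).
- cup_2 (a point): centre of the floor of the far mount cup (ring 7 mm high, 50 mm inside, 60 outside) on the cross-member, a grey channel 260 x 80 mm whose top face, the cups' floor, is 40 mm above the work surface. x along the channel, z up. Cups 180 mm apart; midway stands a bracket plate (8 mm along x, 60 across, top 68 mm above the cup floors).
- pump: gear pump unit, fixed, not to be handled: grey foot plate 180 mm (its x) by 120 mm (its y) under a lying finned aluminium body, 126 mm high; origin under its middle, z up
- spray: bystander: aerosol can, 52 mm across, 185 mm tall, standing between the task's things; origin at its foot, z up
- mixcup: bystander: white mixing cup, 66 mm across, 105 mm tall, standing between the task's things; origin at its foot, z up
- jar: bystander: clear jar with a steel lid, 56 mm across, 75 mm tall; origin at its foot, z up
- race: bystander: old steel bearing race, 40 mm across, 14 mm high, lying flat on the cross-member between bracket and far cup; origin at its foot
- tape: bystander: roll of tape lying flat, 68 mm across, 24 mm high; origin at its foot
- spanner: bystander: spanner 180 mm long, lying flat; x along it
- driver: bystander: screwdriver 150 mm long, lying flat; x along it
There are look-alikes about, which are no part of the job. What is shaped like the part that bears mount_a_mid but green or purple is not meant. What is shaped like the part that bears mount_d_mid but purple or yellow is not meant.

How it is judged:
On the way, in this order (a step that is already met when the one before it is completed fails the run):
1. the mount standing at place 1 of the row, counted from the end nearest the robot, has its cap pressed down (more than 3.5 mm) and held a moment (((horizontal distance between mount_a_mid and row_1 below 0.02 m and angle between mount_a_mid's own z axis and vertical below 0.2 rad and value of joint mount_a_cap above 0.0035 m) or (horizontal distance between mount_b_mid and row_1 below 0.02 m and angle between mount_b_mid's own z axis and vertical below 0.2 rad and value of joint mount_b_cap above 0.0035 m) or (horizontal distance between mount_c_mid and row_1 below 0.02 m and angle between mount_c_mid's own z axis and vertical below 0.2 rad and value of joint mount_c_cap above 0.0035 m) or (horizontal distance between mount_d_mid and row_1 below 0.02 m and angle between mount_d_mid's own z axis and vertical below 0.2 rad and value of joint mount_d_cap above 0.0035 m))), for 0.15 s.
2. the mount standing at place 2 of the row, counted from the end nearest the robot, has its cap pressed down (more than 3.5 mm) and held a moment (((horizontal distance between mount_a_mid and row_2 below 0.02 m and angle between mount_a_mid's own z axis and vertical below 0.2 rad and value of joint mount_a_cap above 0.0035 m) or (horizontal distance between mount_b_mid and row_2 below 0.02 m and angle between mount_b_mid's own z axis and vertical below 0.2 rad and value of joint mount_b_cap above 0.0035 m) or (horizontal distance between mount_c_mid and row_2 below 0.02 m and angle between mount_c_mid's own z axis and vertical below 0.2 rad and value of joint mount_c_cap above 0.0035 m) or (horizontal distance between mount_d_mid and row_2 below 0.02 m and angle between mount_d_mid's own z axis and vertical below 0.2 rad and value of joint mount_d_cap above 0.0035 m))), for 0.15 s.
3. the mount standing at place 3 of the row, counted from the end nearest the robot, has its cap pressed down (more than 3.5 mm) and held a moment (((horizontal distance between mount_a_mid and row_3 below 0.02 m and angle between mount_a_mid's own z axis and vertical below 0.2 rad and value of joint mount_a_cap above 0.0035 m) or (horizontal distance between mount_b_mid and row_3 below 0.02 m and angle between mount_b_mid's own z axis and vertical below 0.2 rad and value of joint mount_b_cap above 0.0035 m) or (horizontal distance between mount_c_mid and row_3 below 0.02 m and angle between mount_c_mid's own z axis and vertical below 0.2 rad and value of joint mount_c_cap above 0.0035 m) or (horizontal distance between mount_d_mid and row_3 below 0.02 m and angle between mount_d_mid's own z axis and vertical below 0.2 rad and value of joint mount_d_cap above 0.0035 m))), for 0.15 s.
4. the mount standing at place 4 of the row, counted from the end nearest the robot, has its cap pressed down (more than 3.5 mm) and held a moment (((horizontal distance between mount_a_mid and row_4 below 0.02 m and angle between mount_a_mid's own z axis and vertical below 0.2 rad and value of joint mount_a_cap above 0.0035 m) or (horizontal distance between mount_b_mid and row_4 below 0.02 m and angle between mount_b_mid's own z axis and vertical below 0.2 rad and value of joint mount_b_cap above 0.0035 m) or (horizontal distance between mount_c_mid and row_4 below 0.02 m and angle between mount_c_mid's own z axis and vertical below 0.2 rad and value of joint mount_c_cap above 0.0035 m) or (horizontal distance between mount_d_mid and row_4 below 0.02 m and angle between mount_d_mid's own z axis and vertical below 0.2 rad and value of joint mount_d_cap above 0.0035 m))), for 0.15 s.
At the end, for the whole second after the job is handed in: Each cup holds a firm mount, upright (0.1 rad), down on the floor, within 8 mm of centre, its cap standing fully up (0.24 mm: a perished one sags more under its own cap); the other two stand in the tray, within 25 mm of a place; all at rest (((horizontal distance between mount_a_mid and cup_1 below 0.008 m and angle between mount_a_mid's own z axis and vertical below 0.1 rad and z of mount_a_mid in the frame of cup_1 between 0.029 and 0.041 m and value of joint mount_a_cap below 0.00024 m) or (horizontal distance between mount_b_mid and cup_1 below 0.008 m and angle between mount_b_mid's own z axis and vertical below 0.1 rad and z of mount_b_mid in the frame of cup_1 between 0.029 and 0.041 m and value of joint mount_b_cap below 0.00024 m) or (horizontal distance between mount_c_mid and cup_1 below 0.008 m and angle between mount_c_mid's own z axis and vertical below 0.1 rad and z of mount_c_mid in the frame of cup_1 between 0.029 and 0.041 m and value of joint mount_c_cap below 0.00024 m) or (horizontal distance between mount_d_mid and cup_1 below 0.008 m and angle between mount_d_mid's own z axis and vertical below 0.1 rad and z of mount_d_mid in the frame of cup_1 between 0.029 and 0.041 m and value of joint mount_d_cap below 0.00024 m)) and ((horizontal distance between mount_a_mid and cup_2 below 0.008 m and angle between mount_a_mid's own z axis and vertical below 0.1 rad and z of mount_a_mid in the frame of cup_2 between 0.029 and 0.041 m and value of joint mount_a_cap below 0.00024 m) or (horizontal distance between mount_b_mid and cup_2 below 0.008 m and angle between mount_b_mid's own z axis and vertical below 0.1 rad and z of mount_b_mid in the frame of cup_2 between 0.029 and 0.041 m and value of joint mount_b_cap below 0.00024 m) or (horizontal distance between mount_c_mid and cup_2 below 0.008 m and angle between mount_c_mid's own z axis and vertical below 0.1 rad and z of mount_c_mid in the frame of cup_2 between 0.029 and 0.041 m and value of joint mount_c_cap below 0.00024 m) or (horizontal distance between mount_d_mid and cup_2 below 0.008 m and angle between mount_d_mid's own z axis and vertical below 0.1 rad and z of mount_d_mid in the frame of cup_2 between 0.029 and 0.041 m and value of joint mount_d_cap below 0.00024 m)) and ((horizontal distance between mount_a_mid and cup_1 below 0.008 m and angle between mount_a_mid's own z axis and vertical below 0.1 rad and z of mount_a_mid in the frame of cup_1 between 0.029 and 0.041 m) or (horizontal distance between mount_a_mid and cup_2 below 0.008 m and angle between mount_a_mid's own z axis and vertical below 0.1 rad and z of mount_a_mid in the frame of cup_2 between 0.029 and 0.041 m) or (angle between mount_a_mid's own z axis and vertical below 0.1 rad and height (world z) of mount_a_mid below 0.045 m and (horizontal distance between mount_a_mid and row_1 below 0.025 m or horizontal distance between mount_a_mid and row_2 below 0.025 m or horizontal distance between mount_a_mid and row_3 below 0.025 m or horizontal distance between mount_a_mid and row_4 below 0.025 m))) and ((horizontal distance between mount_b_mid and cup_1 below 0.008 m and angle between mount_b_mid's own z axis and vertical below 0.1 rad and z of mount_b_mid in the frame of cup_1 between 0.029 and 0.041 m) or (horizontal distance between mount_b_mid and cup_2 below 0.008 m and angle between mount_b_mid's own z axis and vertical below 0.1 rad and z of mount_b_mid in the frame of cup_2 between 0.029 and 0.041 m) or (angle between mount_b_mid's own z axis and vertical below 0.1 rad and height (world z) of mount_b_mid below 0.045 m and (horizontal distance between mount_b_mid and row_1 below 0.025 m or horizontal distance between mount_b_mid and row_2 below 0.025 m or horizontal distance between mount_b_mid and row_3 below 0.025 m or horizontal distance between mount_b_mid and row_4 below 0.025 m))) and ((horizontal distance between mount_c_mid and cup_1 below 0.008 m and angle between mount_c_mid's own z axis and vertical below 0.1 rad and z of mount_c_mid in the frame of cup_1 between 0.029 and 0.041 m) or (horizontal distance between mount_c_mid and cup_2 below 0.008 m and angle between mount_c_mid's own z axis and vertical below 0.1 rad and z of mount_c_mid in the frame of cup_2 between 0.029 and 0.041 m) or (angle between mount_c_mid's own z axis and vertical below 0.1 rad and height (world z) of mount_c_mid below 0.045 m and (horizontal distance between mount_c_mid and row_1 below 0.025 m or horizontal distance between mount_c_mid and row_2 below 0.025 m or horizontal distance between mount_c_mid and row_3 below 0.025 m or horizontal distance between mount_c_mid and row_4 below 0.025 m))) and ((horizontal distance between mount_d_mid and cup_1 below 0.008 m and angle between mount_d_mid's own z axis and vertical below 0.1 rad and z of mount_d_mid in the frame of cup_1 between 0.029 and 0.041 m) or (horizontal distance between mount_d_mid and cup_2 below 0.008 m and angle between mount_d_mid's own z axis and vertical below 0.1 rad and z of mount_d_mid in the frame of cup_2 between 0.029 and 0.041 m) or (angle between mount_d_mid's own z axis and vertical below 0.1 rad and height (world z) of mount_d_mid below 0.045 m and (horizontal distance between mount_d_mid and row_1 below 0.025 m or horizontal distance between mount_d_mid and row_2 below 0.025 m or horizontal distance between mount_d_mid and row_3 below 0.025 m or horizontal distance between mount_d_mid and row_4 below 0.025 m))) and linear speed of each of mount_a, mount_b, mount_c, mount_d below 0.02 m/s); the robot touches nothing.
It fails at once if a standing mount is squashed nearly solid (cap down more than 10 mm) ((value of joint mount_a_cap above 0.01 m and angle between mount_a_mid's own z axis and vertical below 0.3 rad) or (value of joint mount_b_cap above 0.01 m and angle between mount_b_mid's own z axis and vertical below 0.3 rad) or (value of joint mount_c_cap above 0.01 m and angle between mount_c_mid's own z axis and vertical below 0.3 rad) or (value of joint mount_d_cap above 0.01 m and angle between mount_d_mid's own z axis and vertical below 0.3 rad)).
It fails at once if a bystander (spray can, mixing cup, jar, tape, spanner, screwdriver, bearing race) is knocked over or shoved more than 40 mm (distance of any of spray, mixcup, jar, tape, spanner, driver, race from where it was at the start of the episode above 0.04 m or angle between any of spray, mixcup, jar's own z axis and vertical above 0.6 rad).
It also fails if it takes over 72 s, if anything falls off the work surface, if the arm or the gripper's body presses on something with over 40 N, if the wrist force passes 120 N, or if a joint passes its speed limit or range.

## Working session

There is one attempt and no reset: what is moved stays moved. The work goes in short steps, each a Python script; the robot and the scene stay as the last script left them, time stands still between calls to the robot, and variables do not carry over. Pictures are saved under pics/ and viewed, and the job is handed in when it is done.

```bash
ls; mkdir -p pics; python3 - <<'E'
from bench import ctrl, eoat, vision, ticket
import cv2
for n in ("scene","top","wrist"):
    im=vision.capture(n); cv2.imwrite(f"pics/{n}0.png",cv2.resize(im[:,:,::-1],(784,588),interpolation=cv2.INTER_CUBIC))
    print(n,vision.get_calibration(n))
print(ctrl.read_time_s(),ctrl.read_eef_pos(),ctrl.read_ee_rot(),ctrl.read_joint_pos(),ctrl.read_ft_force())
E
```

```text
pics
scene {'camera_matrix': array([[442.51165964,   0.        , 272.82444586],
       [  0.        , 442.51165964, 212.67395234],
       [  0.        ,   0.        ,   1.        ]]), 'k1': -0.1311159478311453, 'view': array([[-0.65358267,  0.75671375,  0.01462845,  0.35361031],
       [ 0.53514279,  0.47570433, -0.69808852, -0.19036341],
       [-0.535212  , -0.44843025, -0.71586202,  1.26698623],
       [ 0.        ,  0.        ,  0.        ,  1.        ]])}
top {'camera_matrix': array([[483.44405798,   0.        , 281.37469213],
       [  0.        , 483.44405798, 208.38211316],
       [  0.        ,   0.        ,   1.        ]]), 'k1': -0.09099886894683963, 'view': array([[ 0.01814002, -0.99979665, -0.00880955, -0.0686234 ],
       [-0.99418837, -0.01710173, -0.1062874 ,  0.49599704],
       [ 0.10611513,  0.01068641, -0.99429642,  1.15217668],
       [ 0.        ,  0.        ,  0.        ,  1.        ]])}
wrist {'camera_matrix': array([[346.57044398,   0.        , 283.35790888],
       [  0.        , 346.57044398, 212.32218804],
       [  0.        ,   0.        ,   1.        ]]), 'k1': 0.002273579140631654, 'T_tool_cam': array([[ 9.99999505e-01, -2.92262548e-04, -9.51398034e-04,
         1.22233676e-03],
       [ 5.23829186e-04,  9.67355114e-01,  2.53424169e-01,
        -7.03469101e-02],
       [ 8.46273361e-04, -2.53424542e-01,  9.67354788e-01,
        -1.92299613e-01],
       [ 0.00000000e+00,  0.00000000e+00,  0.00000000e+00,
         1.00000000e+00]])}
0.15 [ 0.29283581 -0.57956168  0.19044679] [ 8.51757550e-01 -5.23935193e-01 -8.50788675e-04 -5.14916154e-04] [ 1.07645909  0.61570809 -0.01260647  1.424511    0.0080894   1.10341233
 -0.04042136] [ 0.32647135  0.99524334 -0.02672111]
```

View pics/top0.png

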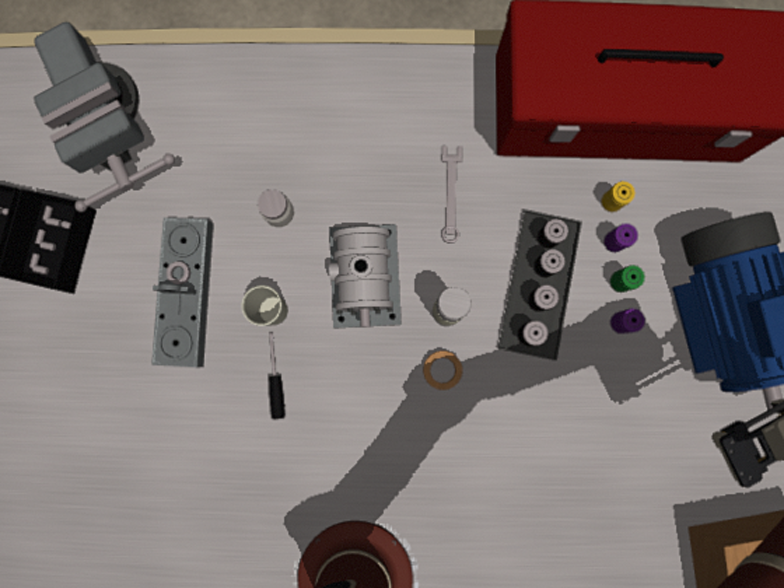

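View pics/scene0.png

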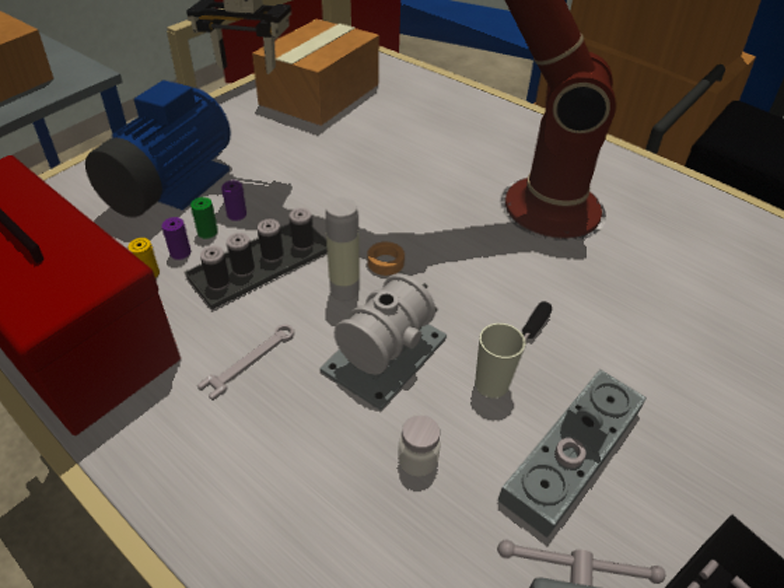

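View pics/wrist0.png

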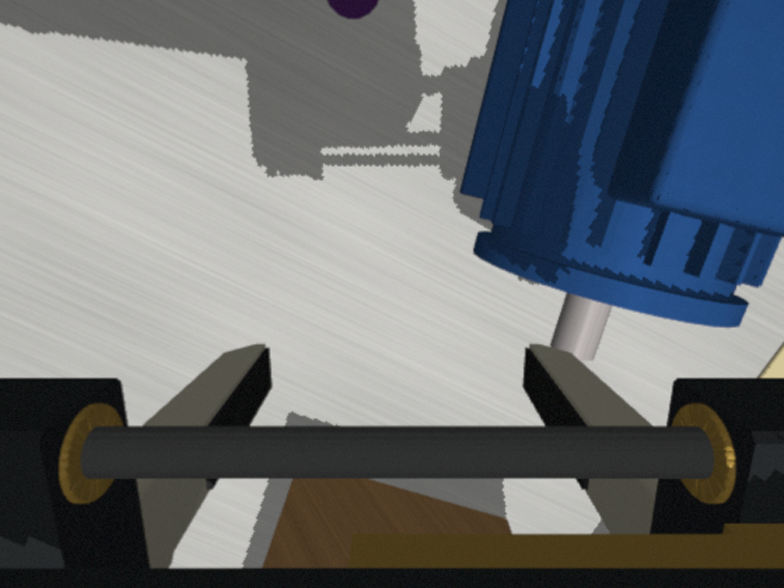

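The candidates are the four black columns with steel caps in the tray, at top-view (784-wide) pixels (536,332), (546,297), (553,261) and (556,230). The look-alikes to leave alone are purple (628,320), green (629,277), purple (622,237) and yellow (622,193). I choose the black ones in the tray and will check them in a crop.

```bash
cat > h.py <<'E'
import numpy as np, cv2
from scipy.spatial.transform import Rotation as R
from bench import ctrl, eoat, vision, ticket
def ray(cal,u,v,T=None):
    K=cal["camera_matrix"]; d=np.array([(u-K[0,2])/K[0,0],(v-K[1,2])/K[1,1]]); s=d.copy()
    for _ in range(20): s=d/(1+cal["k1"]*(s@s))
    if "view" in cal: M=np.linalg.inv(cal["view"])
    else: M=T@cal["T_tool_cam"]
    return M[:3,3], M[:3,:3]@np.array([s[0],s[1],1.])
def onz(cal,u,v,z,T=None):
    o,d=ray(cal,u,v,T); return (o+d*(z-o[2])/d[2])[:3]
def proj(cal,p,T=None):
    M=cal["view"] if "view" in cal else np.linalg.inv(T@cal["T_tool_cam"])
    c=M[:3,:3]@np.asarray(p)+M[:3,3]; s=c[:2]/c[2]; s=s*(1+cal["k1"]*(s@s)); K=cal["camera_matrix"]
    return np.array([K[0,0]*s[0]+K[0,2],K[1,1]*s[1]+K[1,2]])
def tool():
    T=np.eye(4); T[:3,:3]=R.from_quat(ctrl.read_ee_rot()).as_matrix(); T[:3,3]=ctrl.read_eef_pos(); return T
def down(yaw):  # tool z down, tool x at world angle yaw
    c,s=np.cos(yaw),np.sin(yaw)
    return R.from_matrix(np.array([[c,s,0],[s,-c,0],[0,0,-1]])).as_quat()
def crop(im,u0,u1,v0,v1,k,name):
    cv2.imwrite("pics/"+name,cv2.resize(im[v0:v1,u0:u1,::-1],None,fx=k,fy=k,interpolation=cv2.INTER_CUBIC))
E
python3 - <<'E'
from h import *
im=vision.capture("top"); np.save("top0.npy",im)
a=im[140:265,345:425]; b=im[145:270,100:180]
cv2.imwrite("pics/c1.png",cv2.resize(np.hstack([a,b])[:,:,::-1],None,fx=4.7,fy=4.7,interpolation=cv2.INTER_CUBIC))
im=vision.capture("scene"); np.save("scene0.npy",im)
crop(im,125,245,140,225,6,"c2.png")
crop(im,340,480,255,390,4.4,"c3.png")
E
```

```text
(no output)
```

View pics/c1.png

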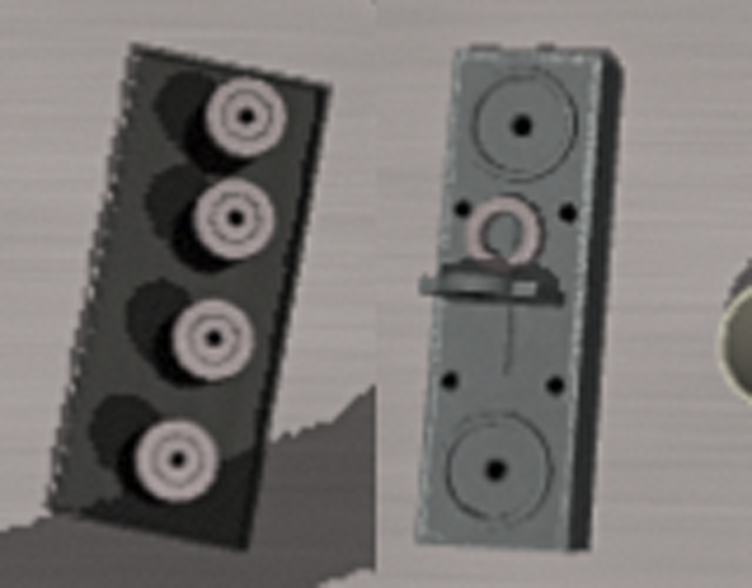

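View pics/c2.png

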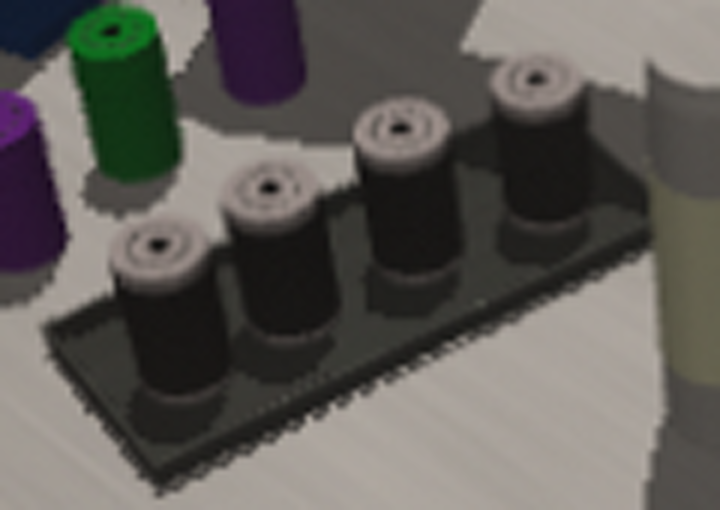

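View pics/c3.png

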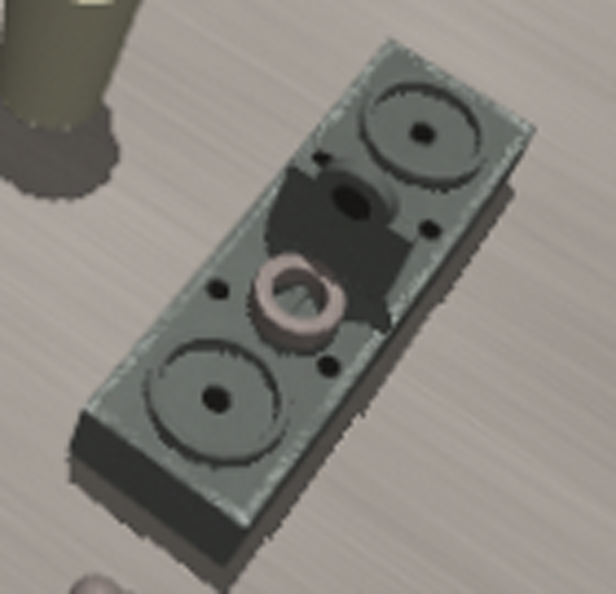

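```bash
cat > meas.py <<'E'
from h import *
ct=vision.get_calibration("top"); cs=vision.get_calibration("scene")
def f(x,y,k,u,v): return ((x+.5)/k-.5+u,(y+.5)/k-.5+v)
tp=[f(x,y,4.7,345,140) for x,y in [(177,459),(213,338),(235,218),(246,116)]]+[f(x-376,y,4.7,100,145) for x,y in [(496,470),(522,125)]]
sc=[f(x,y,6,125,140) for x,y in [(535,78),(400,128),(269,187),(158,245)]]+[f(x,y,4.4,340,255) for x,y in [(422,133),(215,399)]]
zs=[.073]*4+[.04]*2
def tri(a,b):
    o1,d1=a;o2,d2=b
    d1=d1/np.linalg.norm(d1);d2=d2/np.linalg.norm(d2)
    t=np.linalg.lstsq(np.c_[d1,-d2],o2-o1,rcond=None)[0]
    p,q=o1+t[0]*d1,o2+t[1]*d2
    return (p+q)/2,np.linalg.norm(p-q)
for a,b,z in zip(tp,sc,zs):
    print(onz(ct,*a,z).round(4),onz(cs,*b,z).round(4),tri(ray(ct,*a),ray(cs,*b)))
# tray corners at rim z .012 top view
for x,y in [(133,45),(330,87),(246,549),(50,513)]: print("tray",onz(ct,*f(x,y,4.7,345,140),.012))
for x,y in [(461,50),(604,52),(568,549),(417,543)]: print("chan",onz(ct,*f(x-376,y,4.7,100,145),.04))
for n,x,y,z in [("spray",455,303,.185),("mix",264,303,.105),("jar",273,205,.075),("tape",441,370,.024),("brk",176,288,.108),("race",177,271,.054),("pumpTop",361,266,.126)]:
    print(n,onz(ct,(x+.5)/1.4-.5,(y+.5)/1.4-.5,z).round(3))
E
python3 meas.py
```

```text
[ 0.4285 -0.2967  0.073 ] [ 0.4292 -0.2962  0.073 ] (array([ 0.42854404, -0.29688049,  0.07223874]), np.float64(6.996760004911111e-05))
[ 0.4891 -0.3149  0.073 ] [ 0.4895 -0.314   0.073 ] (array([ 0.48905064, -0.31495977,  0.07222093]), np.float64(0.00039963729080757355))
[ 0.5498 -0.3265  0.073 ] [ 0.5501 -0.3257  0.073 ] (array([ 0.54980413, -0.32646494,  0.07243798]), np.float64(0.00034917488536857604))
[ 0.602  -0.3326  0.073 ] [ 0.6024 -0.3316  0.073 ] (array([ 0.60202742, -0.33259781,  0.07224639]), np.float64(0.00041520295384239167))
[0.401  0.3166 0.04  ] [0.4013 0.3166 0.04  ] (array([0.40100301, 0.3166041 , 0.03974257]), np.float64(0.00011600779892001583))
[0.5812 0.3122 0.04  ] [0.5813 0.312  0.04  ] (array([0.58125703, 0.31207347, 0.04005954]), np.float64(0.0002590829528882403))
tray [ 0.65182812 -0.28643137  0.012     ]
tray [ 0.6311934  -0.39212447  0.012     ]
tray [ 0.38514998 -0.34503745  0.012     ]
tray [ 0.40235699 -0.24233852  0.012     ]
chan [0.6208852 0.3473389 0.04     ]
chan [0.62056535 0.27057843 0.04      ]
chan [0.36140123 0.27697811 0.04      ]
chan [0.36250629 0.35644212 0.04      ]
spray [ 0.465 -0.153  0.185]
mix [0.467 0.151 0.105]
jar [0.637 0.148 0.075]
tape [ 0.363 -0.143  0.024]
brk [0.489 0.297 0.108]
race [0.524 0.315 0.054]
pumpTop [ 0.527 -0.007  0.126]
```

The crop shows four black columns with steel caps standing in the tray. Both cameras agree to under 1 mm and give a cap height of about 72 to 73 mm, as expected, and the cups come out 180 mm apart. Next I press place 1.

```bash
cat >> h.py <<'E'
M=np.array([[.4288,-.2965],[.4892,-.3145],[.5500,-.3262],[.6022,-.3322]])
C=np.array([[.4011,.3166],[.5812,.3121]])
YT=np.deg2rad(-100)
def press(i,zs=(.0695,.067)):
    x,y=M[i]; q=down(YT)
    ctrl.movel([x,y,.079],q,speed=.1); ctrl.sleep(.25)
    f0=np.mean([ctrl.read_ft_force() for _ in range(3)],0)
    print(i+1,"free",ctrl.read_eef_pos().round(4),f0.round(2))
    for z in zs:
        hit=ctrl.movel([x,y,z],q,speed=.015,max_force=22); ctrl.sleep(.3)
        f=np.mean([ctrl.read_ft_force() for _ in range(3)],0)
        print("  z",z,hit,ctrl.read_eef_pos().round(4),(f-f0).round(2))
    ctrl.movel([x,y,.10],q,speed=.06)
    print(" t",ctrl.read_time_s())
E
python3 - <<'E'
from h import *
q=down(YT)
for m in M: print(ctrl.ik([*m,.067],q), ctrl.ik([*m,.015],q), ctrl.ik([*m,.28],q) is not None)
for c in C:
  for y in (90,-90): print(y,ctrl.ik([*c,.052],down(np.deg2rad(y))), ctrl.ik([*c,.28],down(np.deg2rad(y))) is not None)
E
```

```text
[ 0.48369955  0.5861996   0.1190248   1.93575266 -0.11236546  0.62590856
 -1.07113693] [ 0.49271337  0.67228832  0.10701339  1.9713567  -0.13798335  0.50477338
 -1.04781105] True
[ 0.45352528  0.65783269  0.12799047  1.76704772 -0.11807136  0.72414743
 -1.10169222] [ 0.45939634  0.7338387   0.11948156  1.80092059 -0.13882027  0.61493824
 -1.0833832 ] True
[ 0.42245924  0.73216702  0.13546622  1.59344487 -0.1232913   0.82435367
 -1.13789658] [ 0.42584365  0.80010773  0.1297889   1.6266524  -0.14064717  0.72397566
 -1.12313403] True
[ 0.39677815  0.79953521  0.14121039  1.43665352 -0.12773855  0.91436351
 -1.17155967] [ 0.39843889  0.86153735  0.13754276  1.47012797 -0.14282512  0.81972707
 -1.15916469] True
90 [-0.31570916  0.66827362 -0.60722804  1.96083566  0.58615936  0.6933972
  0.28367514] True
-90 [-0.61857642  0.59965686 -0.13777277  1.97019853  0.14173719  0.58077909
 -2.42207347] True
90 [-0.1555985   0.87134458 -0.69400585  1.52357455  0.63030327  0.97984384
  0.53731385] True
-90 [-0.51356255  0.77413132 -0.02191608  1.5368721   0.02074702  0.83081647
 -2.11402098] True
```

```bash
python3 - <<'E'
from h import *
p=ctrl.read_eef_pos()
ctrl.movel([p[0],p[1],.25],speed=.2)
eoat.set_gripper(0.0)
ctrl.movep([*M[0],.15],down(YT))
print(ctrl.read_time_s(),ctrl.read_eef_pos(),ctrl.read_grip_width())
T=tool(); im=vision.capture("wrist"); np.savez("w1.npz",T=T,im=im); cv2.imwrite("pics/w1.png",im[:,:,::-1])
im=vision.capture("scene"); cv2.imwrite("pics/s1.png",im[:,:,::-1])
E
```

```text
3.3917 [ 0.42882013 -0.29801358  0.15043388] 0.0002356550416023489
```

View pics/w1.png

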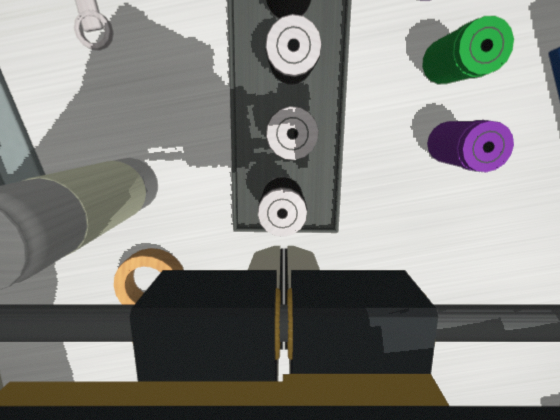

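View pics/s1.png

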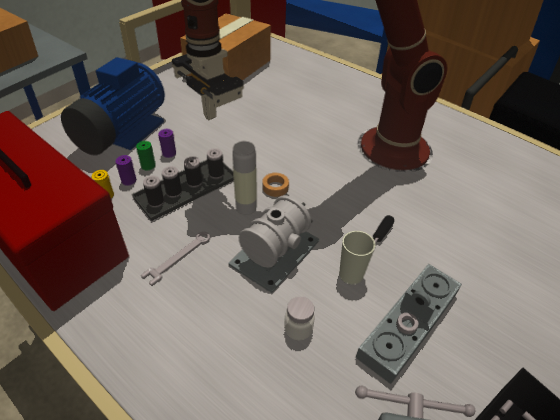

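```bash
python3 - <<'E'
from h import *
d=np.load("w1.npz"); c=vision.get_calibration("wrist")
for u,v in [(282.5,213),(292,133),(293,45)]: print(onz(c,u,v,.073,d["T"]).round(4))
print(proj(c,[*M[0],.073],d["T"]), d["T"].round(4))
E
```

```text
[ 0.4286 -0.2979  0.073 ]
[ 0.4891 -0.3161  0.073 ]
[ 0.5494 -0.3272  0.073 ]
[280.6932634  213.00986366] [[-1.749e-01 -9.846e-01  8.000e-04  4.288e-01]
 [-9.846e-01  1.749e-01 -1.500e-03 -2.980e-01]
 [ 1.400e-03 -1.100e-03 -1.000e+00  1.504e-01]
 [ 0.000e+00  0.000e+00  0.000e+00  1.000e+00]]
```

The wrist view shows caps 1 to 3 at (282,213), (292,133) and (293,45). These agree with the fixed cameras within 1.5 mm.

```bash
python3 - <<'E'
from h import *
press(0)
E
```

```text
1 free [ 0.4292 -0.2967  0.0796] [-0.24 -0.19 -0.52]
  z 0.0695 False [ 0.4289 -0.2965  0.0696] [-0.34  0.03  0.93]
  z 0.067 False [ 0.4288 -0.2965  0.067 ] [-0.    0.51  0.42]
 t 7.0
```

```bash
python3 - <<'E'
from h import *
x,y=M[0]; q=down(YT)
ctrl.movel([x,y,.079],q,speed=.1); ctrl.sleep(.2)
F=np.array([(ctrl.sleep(.02),ctrl.read_ft_force())[1] for _ in range(12)]); print(F.mean(0).round(2),F.std(0).round(2))
ctrl.movel([x,y,.067],q,speed=.03); ctrl.sleep(.1)
F=np.array([(ctrl.sleep(.02),ctrl.read_ft_force())[1] for _ in range(12)]); print(F.mean(0).round(2),F.std(0).round(2),ctrl.read_eef_pos())
T=tool(); im=vision.capture("wrist"); crop(im,180,380,120,270,4,"w2.png")
im=vision.capture("scene"); crop(im,150,270,120,210,6,"s2.png")
print(ctrl.read_time_s())
E
```

```text
[ 0.26  0.28 -0.11] [0.34 0.42 0.57]
[-0.2   0.01  0.03] [0.51 0.42 0.58] [ 0.42891069 -0.29655906  0.06714864]
8.7083
```

View pics/w2.png

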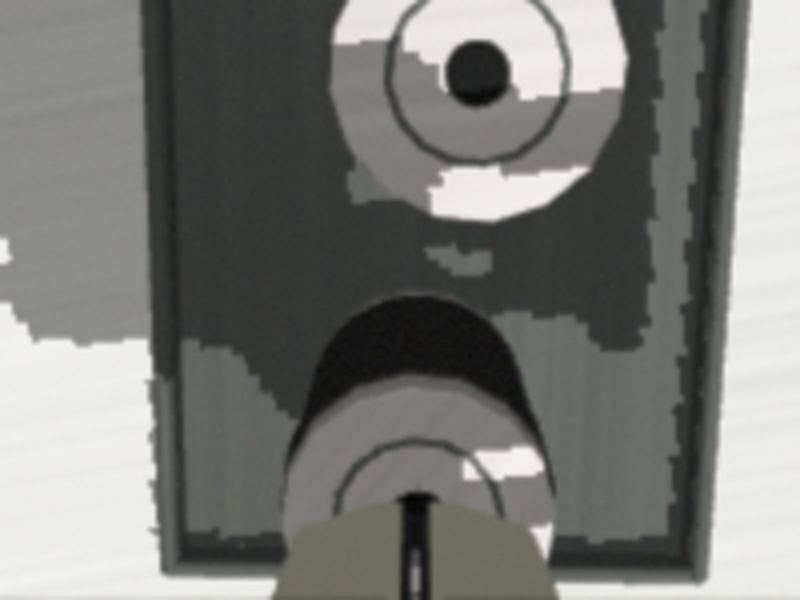

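View pics/s2.png

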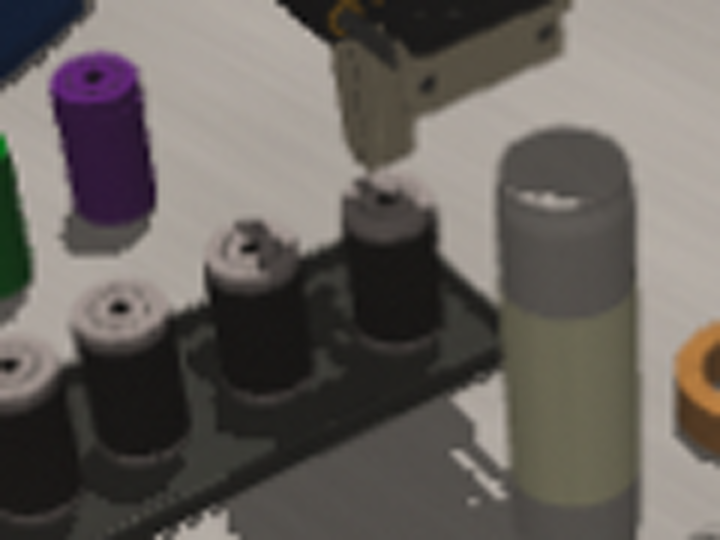

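```bash
python3 - <<'E'
from h import *
from meas import tri,f
T=tool(); cw=vision.get_calibration("wrist"); cs=vision.get_calibration("scene"); ct=vision.get_calibration("top")
print(proj(cw,T[:3,3],T),proj(cs,T[:3,3]),f(372,168,6,150,120),f(415,500,4,180,120))
print(tri(ray(cs,*f(372,168,6,150,120)),ray(cw,*f(415,502,4,180,120),T)))
im=vision.capture("top"); crop(im,330,430,150,260,5,"t2.png")
E
```

```text
[ 0.4285 -0.2967  0.073 ] [ 0.4292 -0.2962  0.073 ] (array([ 0.42854404, -0.29688049,  0.07223874]), np.float64(6.996760004911111e-05))
[ 0.4891 -0.3149  0.073 ] [ 0.4895 -0.314   0.073 ] (array([ 0.48905064, -0.31495977,  0.07222093]), np.float64(0.00039963729080757355))
[ 0.5498 -0.3265  0.073 ] [ 0.5501 -0.3257  0.073 ] (array([ 0.54980413, -0.32646494,  0.07243798]), np.float64(0.00034917488536857604))
[ 0.602  -0.3326  0.073 ] [ 0.6024 -0.3316  0.073 ] (array([ 0.60202742, -0.33259781,  0.07224639]), np.float64(0.00041520295384239167))
[0.401  0.3166 0.04  ] [0.4013 0.3166 0.04  ] (array([0.40100301, 0.3166041 , 0.03974257]), np.float64(0.00011600779892001583))
[0.5812 0.3122 0.04  ] [0.5813 0.312  0.04  ] (array([0.58125703, 0.31207347, 0.04005954]), np.float64(0.0002590829528882403))
tray [ 0.65182812 -0.28643137  0.012     ]
tray [ 0.6311934  -0.39212447  0.012     ]
tray [ 0.38514998 -0.34503745  0.012     ]
tray [ 0.40235699 -0.24233852  0.012     ]
chan [0.6208852 0.3473389 0.04     ]
chan [0.62056535 0.27057843 0.04      ]
chan [0.36140123 0.27697811 0.04      ]
chan [0.36250629 0.35644212 0.04      ]
spray [ 0.465 -0.153  0.185]
mix [0.467 0.151 0.105]
jar [0.637 0.148 0.075]
tape [ 0.363 -0.143  0.024]
brk [0.489 0.297 0.108]
race [0.524 0.315 0.054]
pumpTop [ 0.527 -0.007  0.126]
[282.34467446 246.0486742 ] [213.92302589 154.3022104 ] (211.58333333333334, 147.58333333333334) (283.375, 244.625)
(array([ 0.43571288, -0.29785618,  0.09044593]), np.float64(0.004170916578455145))
```

View pics/t2.png

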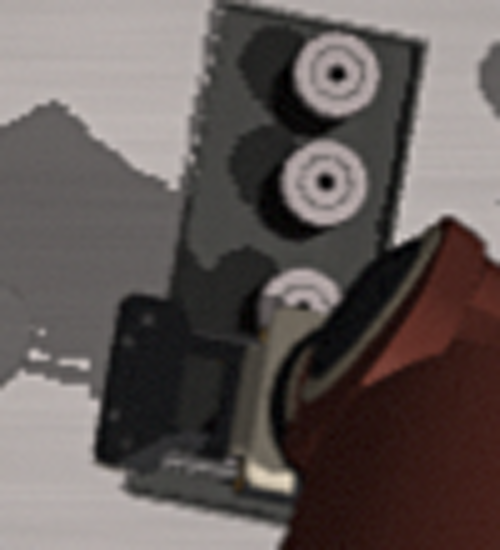

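The scene view puts the fingertips at about crop (372,168), visibly above the cap, and there is no force. So the true tip is higher than the reported TCP, and I will feel for contact.

```bash
sed -i 's/^for a,b,z in zip/if __name__=="__main__":\n  for a,b,z in zip/' meas.py; cat >> h.py <<'E'
def ft(n=12):
    F=np.array([(ctrl.sleep(.015),ctrl.read_ft_force())[1] for _ in range(n)]); return F.mean(0).round(2)
E
python3 - <<'E'
from h import *
x,y=M[0]; q=down(YT)
f0=ft()
hit=ctrl.movel([x,y,.046],q,speed=.012,max_force=3.2)
print(hit,ctrl.read_eef_pos().round(4),f0,ft()-f0,ctrl.read_time_s())
E
```

```text
False [ 0.4288 -0.2965  0.0461] [ 0.11  0.27 -0.06] [-0.06 -0.34  0.09] 11.0583
```

```bash
python3 - <<'E'
from h import *
print(ctrl.read_grip_width(), ctrl.read_joint_pos().round(3))
im=vision.capture("wrist"); crop(im,180,380,120,270,4,"w3.png")
im=vision.capture("scene"); crop(im,150,270,120,210,6,"s3.png")
E
```

```text
0.0009652311099028379 [ 0.516  0.618  0.072  1.951 -0.076  0.575 -1.107]
```

View pics/w3.png

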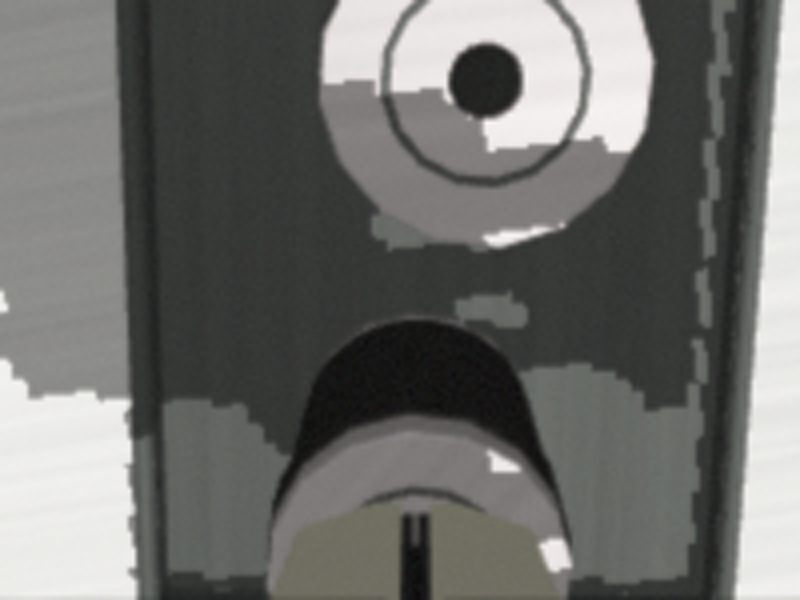

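View pics/s3.png

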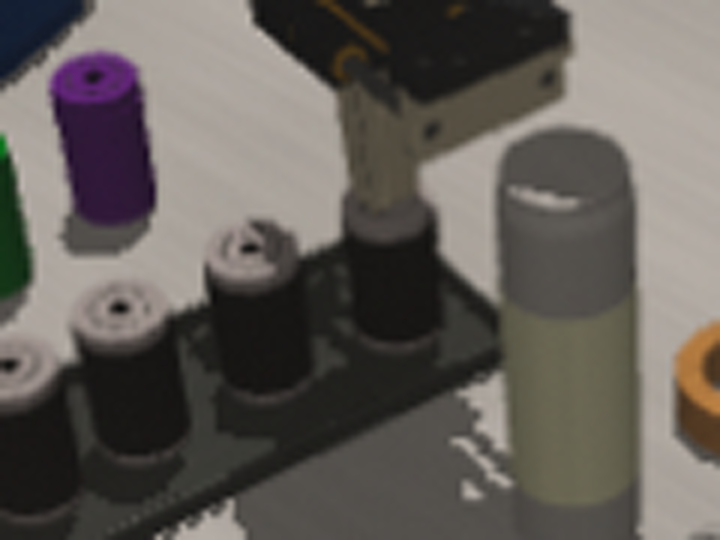

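```bash
python3 - <<'E'
from h import *
from meas import f
T=tool(); c=vision.get_calibration("wrist"); print(T[:3,3])
print("m2 expected",proj(c,[*M[1],.073],T),"seen",f(486,80,4,180,120))
print("m2 radius px exp",proj(c,[*(M[1]+np.array([-.0035,-.0197])),.073],T)-proj(c,[*M[1],.073],T))
print("TCP px",proj(c,T[:3,3],T)); cs=vision.get_calibration("scene")
for z in (.046,.06,.066,.072,.078): print(z,(proj(cs,[*M[0],z])-[150,120])*6+2.5)
E
```

```text
tray [ 0.65182812 -0.28643137  0.012     ]
tray [ 0.6311934  -0.39212447  0.012     ]
tray [ 0.38514998 -0.34503745  0.012     ]
tray [ 0.40235699 -0.24233852  0.012     ]
chan [0.6208852 0.3473389 0.04     ]
chan [0.62056535 0.27057843 0.04      ]
chan [0.36140123 0.27697811 0.04      ]
chan [0.36250629 0.35644212 0.04      ]
spray [ 0.465 -0.153  0.185]
mix [0.467 0.151 0.105]
jar [0.637 0.148 0.075]
tape [ 0.363 -0.143  0.024]
brk [0.489 0.297 0.108]
race [0.524 0.315 0.054]
pumpTop [ 0.527 -0.007  0.126]
[ 0.42883635 -0.29654256  0.04602295]
m2 expected [297.38477047 139.98395845] seen (301.125, 139.625)
m2 radius px exp [4.28020592e+01 2.87710401e-02]
TCP px [282.3445895  246.04884109]
0.046 [389.98502943 246.93898066]
0.06 [387.48176078 221.36698064]
0.066 [386.39858677 210.27615154]
0.072 [385.30915967 199.1054839 ]
0.078 [384.21344786 187.85428016]
```

```bash
python3 - <<'E'
from h import *
x,y=M[0]; q=down(YT)
f0=ft()
for z in (.044,.042,.040,.038):
    hit=ctrl.movel([x,y,z],q,speed=.012,max_force=6)
    f=ft()-f0; print(hit,ctrl.read_eef_pos().round(4),f,ctrl.read_time_s())
    if hit or f[2]>2.5: break
im=vision.capture("scene"); crop(im,150,270,120,210,6,"s4.png")
E
```

```text
False [ 0.4289 -0.2966  0.0441] [ 0.64 -0.3   1.44] 11.875
False [ 0.429  -0.2966  0.0421] [0.12 0.09 2.77] 12.3917
```

View pics/s4.png

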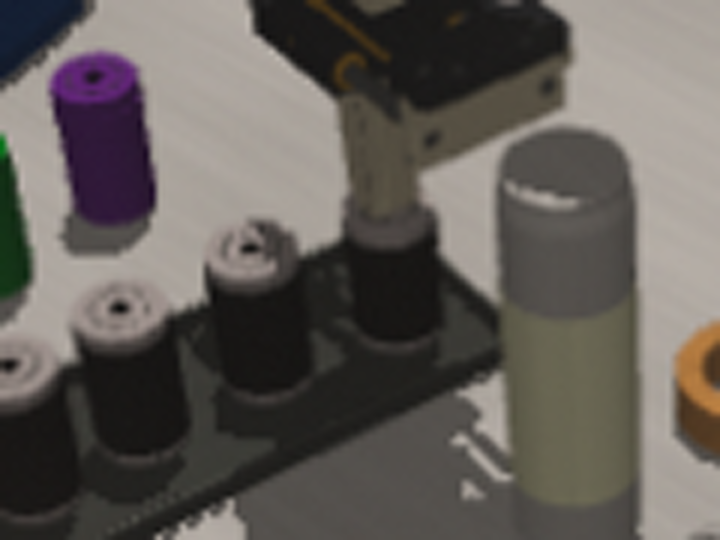

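Contact came at a reported TCP z of about 0.0458, so the fingertips sit about 27 mm above the reported TCP. Now I press to about 6 mm and record the force.

```bash
cat >> h.py <<'E'
ZC=.0458
def press2(i):
    x,y=M[i]; q=down(YT)
    ctrl.movel([x,y,ZC+.005],q,speed=.12); f0=ft(8)
    out=[]
    for d in (.003,.0058):
        hit=ctrl.movel([x,y,ZC-d],q,speed=.015,max_force=17); f=ft(10)-f0
        out.append((d,hit,round(ctrl.read_eef_pos()[2],4),f[2]))
    print(i+1,out)
    ctrl.movel([x,y,ZC+.012],q,speed=.05); print(ctrl.read_time_s())
E
python3 - <<'E'
from h import *
press2(0)
E
```

```text
1 [(0.003, False, np.float64(0.0429), np.float64(2.5100000000000002)), (0.0058, False, np.float64(0.0401), np.float64(4.79))]
14.6833
```

Place 1 is soft: 2.5 N at 3 mm and 4.8 N at about 6 mm. Next are places 2 to 4.

```bash
python3 - <<'E'
from h import *
press2(1)
E
```

```text
2 [(0.003, False, np.float64(0.0429), np.float64(1.8399999999999999)), (0.0058, False, np.float64(0.0401), np.float64(3.88))]
17.35
```

```bash
python3 - <<'E'
from h import *
press2(2)
E
```

```text
3 [(0.003, False, np.float64(0.0434), np.float64(5.47)), (0.0058, False, np.float64(0.0414), np.float64(9.66))]
20.0083
```

```bash
python3 - <<'E'
from h import *
press2(3)
T=tool(); im=vision.capture("wrist"); crop(im,0,560,0,420,1.4,"w5.png")
im=vision.capture("scene"); crop(im,120,260,100,220,5,"s5.png")
E
```

```text
4 [(0.003, False, np.float64(0.0437), np.float64(5.15)), (0.0058, False, np.float64(0.042), np.float64(8.77))]
22.5917
```

View pics/s5.png

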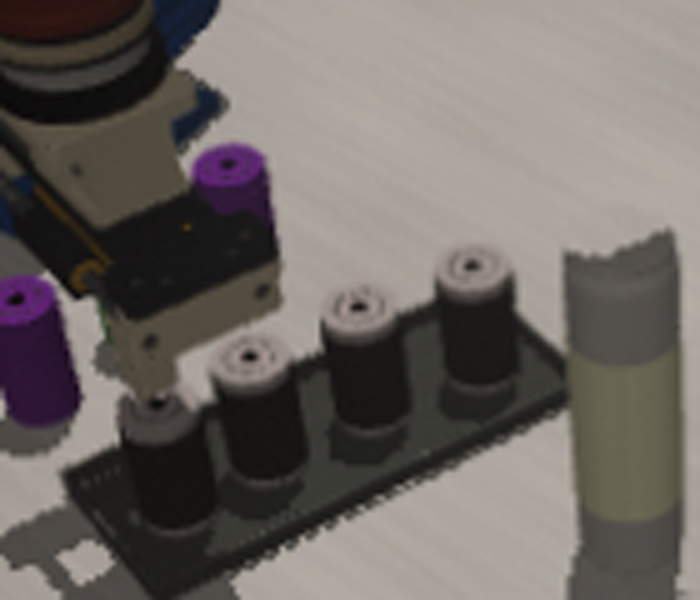

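Places 3 and 4 are firm: 9.7 N and 8.8 N, at only about 4.5 mm because the arm yields a little. For margin on "about 6 mm, held" I will repeat 3 then 4 slightly deeper.

```bash
python3 - <<'E'
from h import *
q=down(YT)
for i in (2,3):
    x,y=M[i]
    ctrl.movel([x,y,ZC+.003],q,speed=.12); f0=ft(6)
    hit=ctrl.movel([x,y,ZC-.0073],q,speed=.03,max_force=17); f=ft(16)-f0
    print(i+1,hit,ctrl.read_eef_pos().round(4),f)
    ctrl.movel([x,y,ZC+.012],q,speed=.06)
x,y=M[3]
ctrl.movel([x,y,ZC+.05],q,speed=.15)
eoat.set_gripper(.062)
print(ctrl.read_time_s(),ctrl.read_grip_width())
T=tool(); im=vision.capture("wrist"); np.savez("w6.npz",T=T,im=im); crop(im,0,560,0,420,1.4,"w6.png")
im=vision.capture("scene"); crop(im,120,260,70,190,5,"s6.png")
print(ctrl.read_eef_pos(), ctrl.ik([x,y,-.009],q))
E
```

```text
3 False [ 0.5516 -0.3264  0.0406] [-1.4   1.49 10.38]
4 False [ 0.6024 -0.333   0.0411] [-2.45  1.33 10.72]
28.0333 0.061952353613682155
[ 0.60219919 -0.33219306  0.09578883] [ 0.42790631  0.88970308  0.08247151  1.47994589 -0.09152502  0.77570634
 -1.19999255]
```

View pics/w6.png

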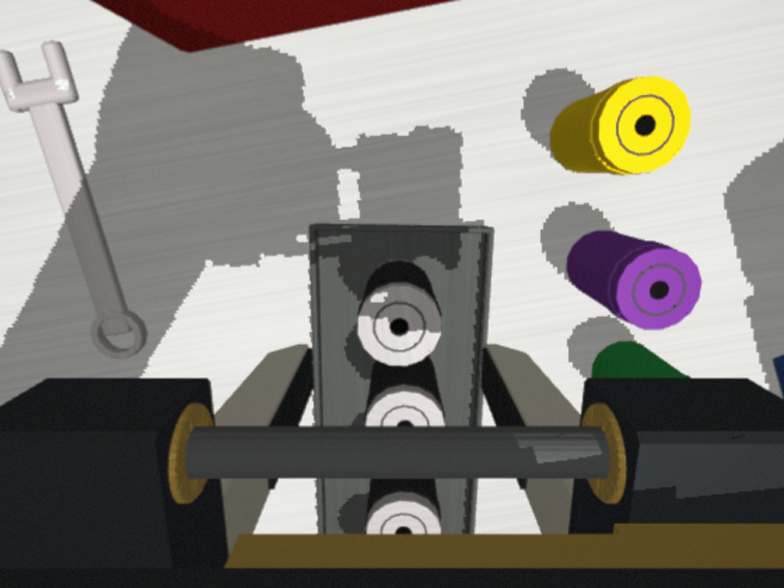

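View pics/s6.png

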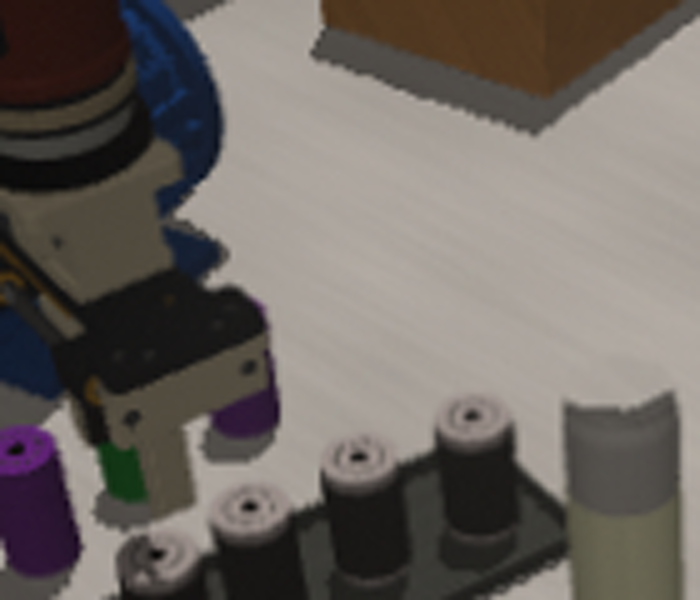

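The wrist view shows mount 4 centred at (398,325), between the fingers (inner tips at about x=305 and 487). The apparent finger spacing also puts the tips about 30 mm short of the TCP. I will grip with the tips about 22 mm above the foot, which leaves room under the palm.

```bash
python3 - <<'E'
from h import *
d=np.load("w6.npz"); c=vision.get_calibration("wrist")
print(onz(c,398.5/1.4-.14,325.5/1.4-.14,.073,d["T"]))
x,y=M[3]; q=down(YT)
f0=ft(6)
hit=ctrl.movel([x,y,.030],q,speed=.12,max_force=6)
if not hit: hit=ctrl.movel([x,y,-.002],q,speed=.08,max_force=6)
print(hit,ctrl.read_eef_pos().round(4),ft(4)-f0)
if not hit:
    eoat.set_gripper(0.0); print("w",ctrl.read_grip_width())
print(ctrl.read_time_s())
im=vision.capture("scene"); crop(im,100,260,100,220,5,"s7.png")
E
```

```text
[ 0.60298335 -0.3337351   0.073     ]
False [ 0.602  -0.3321 -0.0026] [ 0.57 -0.27  0.33]
w 0.04082732034493905
30.0333
```

View pics/s7.png

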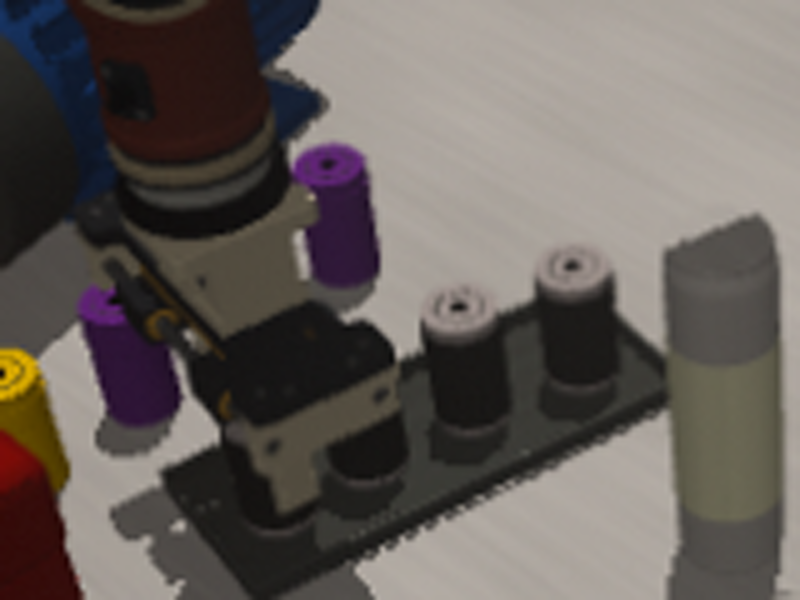

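The fingers hold mount 4 at a width of 40.8 mm. Next I lift it and carry it to the far cup.

```bash
python3 - <<'E'
from h import *
x,y=M[3]; q=down(YT); qc=down(np.pi/2)
ctrl.movel([x,y,.06],q,speed=.15)
ctrl.movel([x,y,.22],q,speed=.3)
print(ctrl.read_grip_width(),ft(4),ctrl.read_time_s())
ctrl.movep([*C[1],.20],qc)
print(ctrl.read_grip_width(),ctrl.read_eef_pos().round(4),ctrl.read_time_s())
T=tool(); im=vision.capture("scene"); crop(im,300,500,180,390,2.8,"s8.png")
im=vision.capture("wrist"); cv2.imwrite("pics/w8.png",im[:,:,::-1])
E
```

```text
0.040883130407769634 [-0.2  -0.04 -2.26] 31.4
0.04121602377081635 [0.582  0.3108 0.1996] 33.7
```

View pics/s8.png

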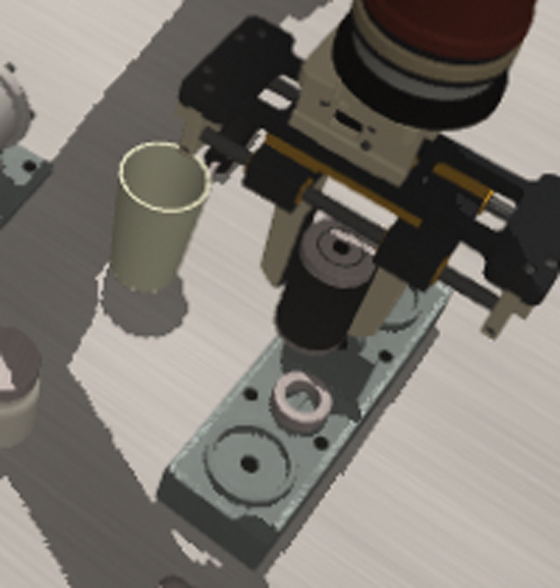

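View pics/w8.png

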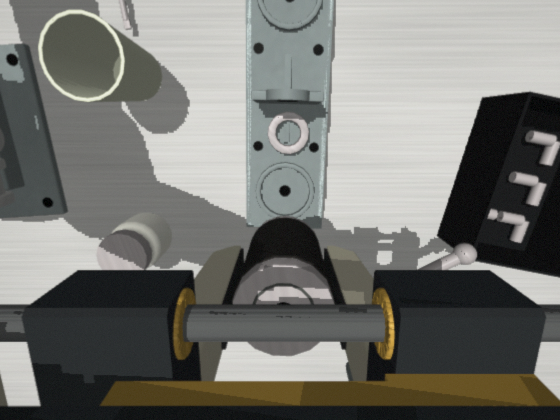

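```bash
python3 - <<'E' | tail -8
from h import *
from meas import tri
ct=vision.get_calibration("top"); cs=vision.get_calibration("scene"); cw=vision.get_calibration("wrist"); T=tool()
g=lambda x,y:((x+.5)/1.4-.5,(y+.5)/1.4-.5)
print(tri(ray(ct,*g(172,158)),ray(cs,*g(507,549))))
print(tri(ray(ct,*g(172,158)),ray(cw,465,252,T)))
# cup2 and held mount check in the wrist view
print("cup2 wrist",onz(cw,285,190,.04,T).round(4))
E
```

```text
jar [0.637 0.148 0.075]
tape [ 0.363 -0.143  0.024]
brk [0.489 0.297 0.108]
race [0.524 0.315 0.054]
pumpTop [ 0.527 -0.007  0.126]
(array([0.71169588, 0.32562881, 0.09291646]), np.float64(0.006824025917250865))
(array([0.47102506, 0.13785828, 0.66807121]), np.float64(0.13399098883398985))
cup2 wrist [0.5809 0.3119 0.04  ]
```

```bash
python3 - <<'E' | tail -6
from h import *
cs=vision.get_calibration("scene"); cw=vision.get_calibration("wrist"); T=tool()
print("cap scene",onz(cs,342.5/2.8-.5+300,247.5/2.8-.5+180,.275).round(4),"wrist",onz(cw,286,304,.275,T).round(4),"tcp",T[:3,3].round(4))
qc=down(np.pi/2)
ctrl.movel([*C[1],.060],qc,speed=.15)
f0=ft(6)
hit=ctrl.movel([*C[1],.030],qc,speed=.03,max_force=4)
print(hit,ctrl.read_eef_pos().round(4),ft(4)-f0,ctrl.read_grip_width(),ctrl.read_time_s())
im=vision.capture("scene"); crop(im,300,500,180,390,2.8,"s9.png")
E
```

```text
cap scene [0.5841 0.3116 0.275 ] wrist [0.5789 0.3112 0.275 ] tcp [0.5819 0.311  0.1997]
True [0.581  0.3121 0.0334] [0.02 0.35 6.68] 0.040705870386325047 35.875
```

View pics/s9.png

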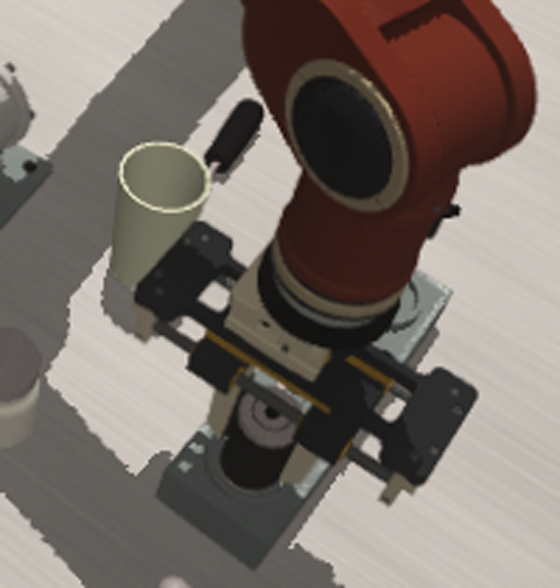

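It stopped on contact at z=0.0334. The floor was expected at about 0.034 and a ring hit would have been about 0.041, so the mount is down in the cup. Release it and fetch mount 3.

```bash
python3 - <<'E'
from h import *
qc=down(np.pi/2); q=down(YT)
ctrl.movel([*C[1],.0344],qc,speed=.05)
eoat.set_gripper(.062)
ctrl.movel([*C[1],.10],qc,speed=.15)
ctrl.movel([*C[1],.20],qc,speed=.3)
ctrl.movep([*M[2],.12],q)
print(ctrl.read_time_s(),ctrl.read_eef_pos().round(4))
T=tool(); im=vision.capture("wrist"); np.savez("w10.npz",T=T,im=im); crop(im,0,560,0,420,1.4,"w10.png")
im=vision.capture("scene"); crop(im,340,480,220,390,3.5,"s10.png")
im=vision.capture("top"); np.save("top1.npy",im); crop(im,100,180,145,270,4.7,"t10.png")
E
```

```text
40.125 [ 0.5508 -0.3244  0.1195]
```

View pics/w10.png

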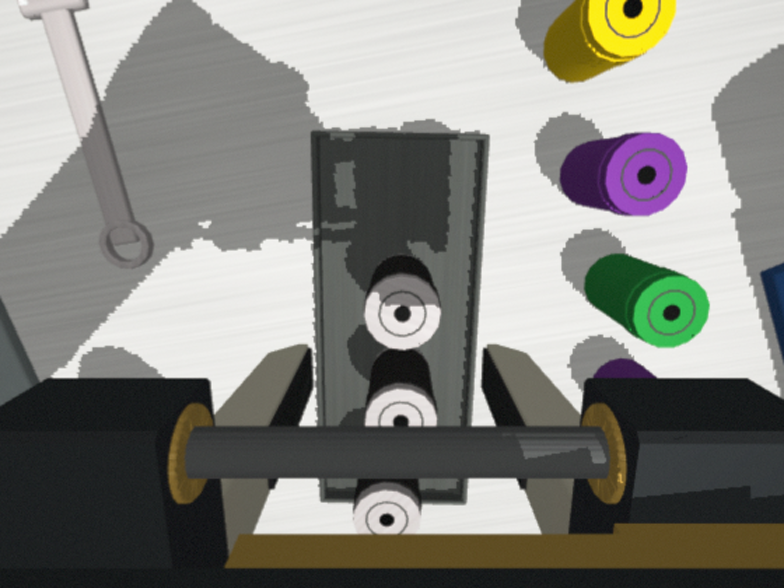

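View pics/s10.png

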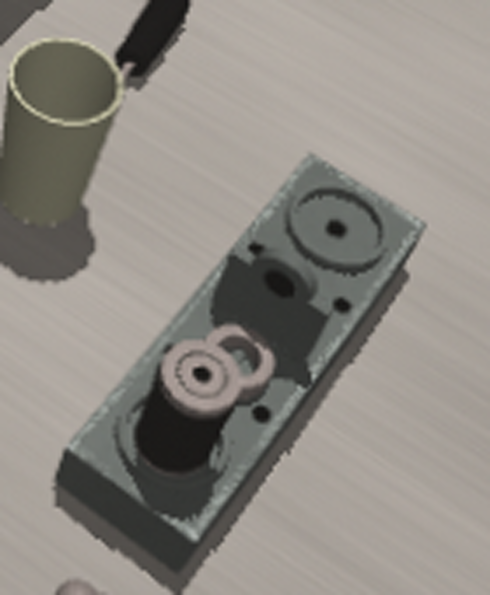

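View pics/t10.png

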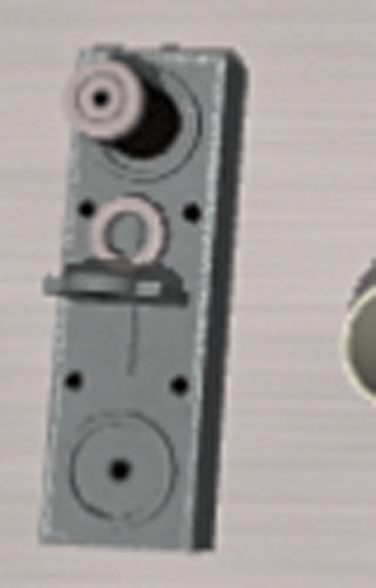

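```bash
python3 - <<'E' | tail -4
from h import *
from meas import f,tri
d=np.load("w10.npz"); c=vision.get_calibration("wrist")
ct=vision.get_calibration("top"); cs=vision.get_calibration("scene")
a=f(101,98,4.7,100,145); b=f(202,375,3.5,340,220)
print("placed",onz(ct,*a,.11).round(4),onz(cs,*b,.11).round(4),tri(ray(ct,*a),ray(cs,*b)))
print("m3",onz(c,*f(402,313,1.4,0,0),.073,d["T"]).round(4),"m2",onz(c,*f(401,422,1.4,0,0),.073,d["T"]).round(4),"m1",onz(c,*f(386,520,1.4,0,0),.073,d["T"]).round(4))
E
```

```text
race [0.524 0.315 0.054]
pumpTop [ 0.527 -0.007  0.126]
placed [0.5818 0.3124 0.11  ] [0.5827 0.3131 0.11  ] (array([0.58199085, 0.31290514, 0.10880784]), np.float64(0.00018727469839786975))
m3 [ 0.5504 -0.3274  0.073 ] m2 [ 0.4894 -0.3164  0.073 ] m1 [ 0.4289 -0.2973  0.073 ]
```

The placed mount's cap is at (0.582, 0.313, 0.109), 1.2 mm from the cup centre and at the right height. Mount 3 hasn't moved. Next I pick mount 3.

```bash
python3 - <<'E'
from h import *
import sys
qc=down(np.pi/2); q=down(YT); x,y=M[2]
if ctrl.movel([x,y,.030],q,speed=.12,max_force=8): print("hit",ctrl.read_eef_pos()); sys.exit()
if ctrl.movel([x,y,-.002],q,speed=.08,max_force=6): print("hit",ctrl.read_eef_pos()); sys.exit()
zg=ctrl.read_eef_pos()[2]; eoat.set_gripper(0.0); w=ctrl.read_grip_width(); print(zg,w,ctrl.read_time_s())
if w<.035: sys.exit()
ctrl.movel([x,y,.06],q,speed=.15); ctrl.movel([x,y,.25],q,speed=.3)
print(ctrl.read_grip_width(),ft(4))
ctrl.movep([*C[0],.20],qc)
print(ctrl.read_grip_width(),ctrl.read_eef_pos().round(4),ctrl.read_time_s())
im=vision.capture("scene"); crop(im,300,500,150,390,2.4,"s11.png")
im=vision.capture("wrist"); cv2.imwrite("pics/w11.png",im[:,:,::-1])
E
```

```text
-0.002608622736996531 0.04106800490436009 42.2083
0.040955007918677594 [-0.16 -0.1  -1.8 ]
0.04107937501870707 [0.402  0.3157 0.1997] 45.9833
```

View pics/s11.png

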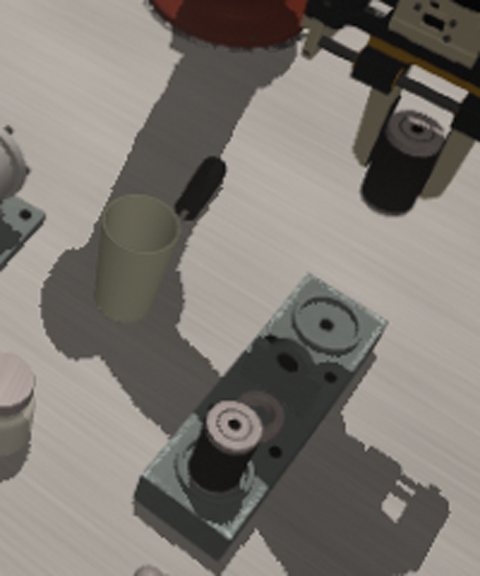

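View pics/w11.png

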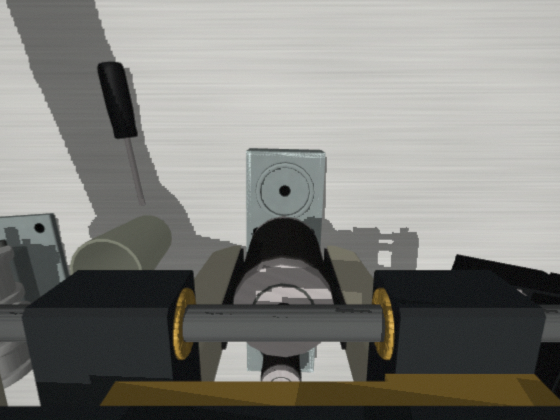

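The mount is held upright over the near cup, and the wrist view shows that cup at (285,190), the same offset as before. Lowering it now.

```bash
python3 - <<'E'
from h import *
qc=down(np.pi/2); import sys
if ctrl.movel([*C[0],.060],qc,speed=.15,max_force=10): print("early",ctrl.read_eef_pos()); sys.exit()
f0=ft(6)
hit=ctrl.movel([*C[0],.030],qc,speed=.03,max_force=4)
z=ctrl.read_eef_pos()[2]
print(hit,ctrl.read_eef_pos().round(4),ft(4)-f0,ctrl.read_grip_width(),ctrl.read_time_s())
if hit and .030<z<.0375:
    ctrl.movel([*C[0],.0344],qc,speed=.05)
    eoat.set_gripper(.062)
    ctrl.movel([*C[0],.10],qc,speed=.15)
    ctrl.movel([*C[0],.22],qc,speed=.3)
    p=[*(C[0]*.95),.30]
    ctrl.movep([.45,.0,.32],down(np.pi/2))
    ctrl.sleep(.1)
    print(ctrl.read_time_s(),ctrl.read_eef_pos().round(4))
    im=vision.capture("scene"); crop(im,0,560,0,420,1.4,"s12.png"); crop(im,340,480,220,390,3.5,"s12c.png")
    im=vision.capture("top"); crop(im,0,560,0,420,1.4,"t12.png"); crop(im,100,180,145,270,4.7,"t12c.png")
E
```

```text
True [0.4009 0.3166 0.0331] [-0.41 -0.55  6.  ] 0.041148918349497965 48.1667
51.5 [0.4497 0.0014 0.3197]
```

View pics/s12.png

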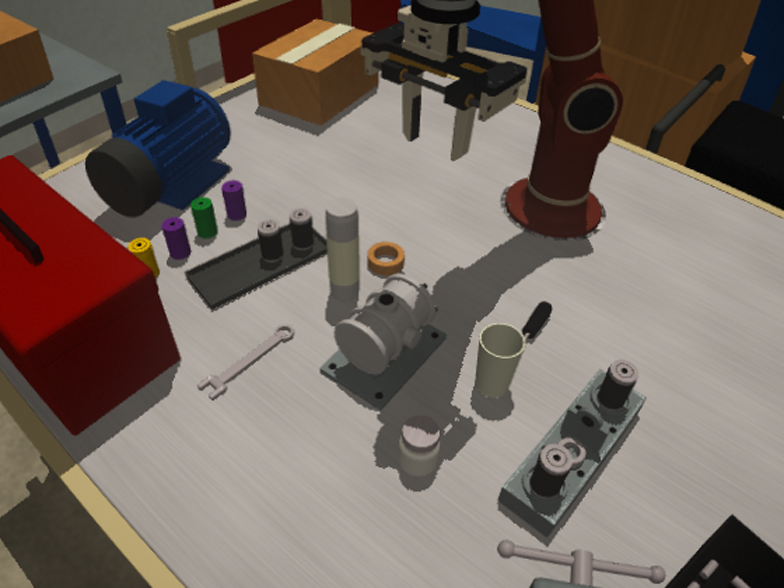

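View pics/s12c.png

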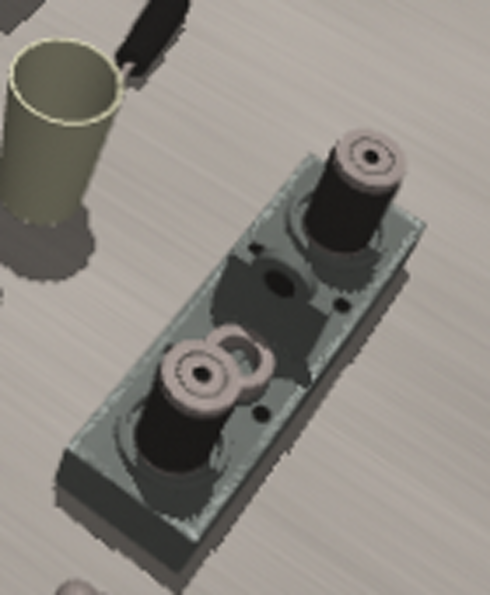

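View pics/t12.png

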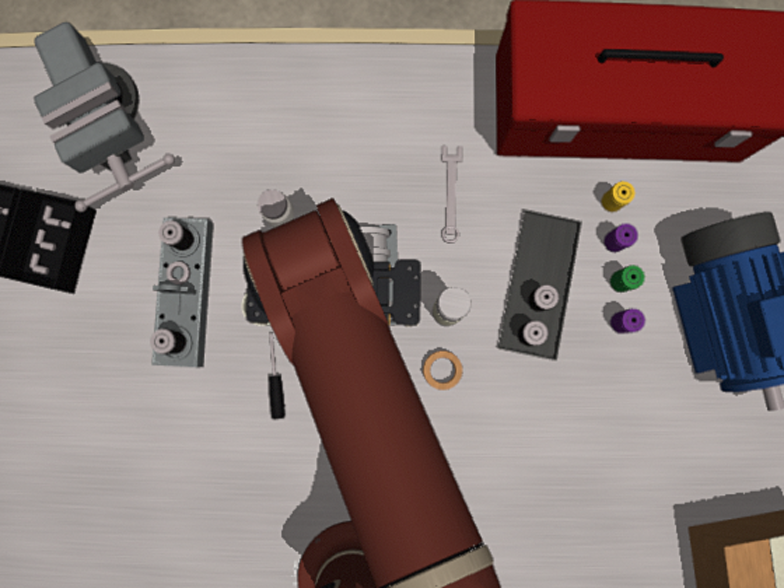

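View pics/t12c.png

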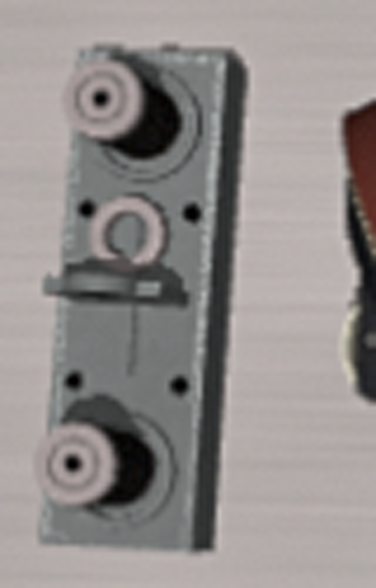

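```bash
python3 - <<'E' | tail -2
from h import *
from meas import f,tri
ct=vision.get_calibration("top"); cs=vision.get_calibration("scene")
a=f(73,463,4.7,100,145); b=f(371,156,3.5,340,220)
print("cup1",onz(ct,*a,.11).round(4),onz(cs,*b,.11).round(4),tri(ray(ct,*a),ray(cs,*b)))
a=f(101,98,4.7,100,145); b=f(202,375,3.5,340,220)
print("cup2",onz(ct,*a,.11).round(4),onz(cs,*b,.11).round(4),tri(ray(ct,*a),ray(cs,*b)))
E
python3 -c "
from h import *
print(ticket.finish_job(), ctrl.read_time_s())"
```

```text
cup1 [0.4021 0.3165 0.11  ] [0.4025 0.3169 0.11  ] (array([0.40206393, 0.31680844, 0.10946449]), np.float64(0.000179982214871758))
cup2 [0.5818 0.3124 0.11  ] [0.5827 0.3131 0.11  ] (array([0.58199085, 0.31290514, 0.10880784]), np.float64(0.00018727469839786975))
the job is handed in; nothing more can be done
the job is handed in; nothing more can be done
```

The two firm mounts, from places 3 and 4, now stand in the cups, and the two soft ones are still standing at places 1 and 2. I handed the job in at about 51.5 s. It reported no verdict.

**Feel test, pressed in order from 1 to 4:**

| Place | Force at the deepest press | Depth | Verdict |
|---|---|---|---|
| 1 | 4.8 N | about 6 mm | soft |
| 2 | 3.9 N | about 5.5 mm | soft |
| 3 | 9.7 N, then 10.4 N | about 4.5 mm, then 5 mm | firm |
| 4 | 8.8 N, then 10.7 N | about 4 mm, then 5 mm | firm |

I pressed places 3 and 4 a second time because the arm yielded and the first presses were shallow.

**Placing:** Mount 4 went to the far cup (cup_2) and mount 3 to the near cup (cup_1).

**Last checks:**
- **Cups:** Both cameras put each cap within about 1.5 mm of its cup centre, at z of about 0.109 m against the expected 0.110 m. Both mounts stopped at floor height when lowered.
- **Rest of the cart:** The tray mounts and the bystanders I could see looked unmoved. The arm hid the mixing cup in the last top view, but the scene view showed it in place. The gripper is open and clear of everything.

**What disagreed:**
- **Fingertips short:** They sit about 27 mm short of the reported TCP. My first presses on place 1, by the nominal height, met nothing, so I found the cap by contact and shifted the press and grip heights to match.
- **Not measured:** I did not check the 0.24 mm cap limit directly. It rests on the mounts having felt firm.

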